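Seal the dust filter housing and present its filter plate

TASK

At the bench dust filter housing, first press the round port plug down until it is fully home, then lift the steel flap and fold it back until it stands upright or beyond, and leave it open. Draw the hidden filter plate up out of the housing and finish holding it still in the gripper: upright, above the middle of the aluminium tray, lengthwise with the tray, with its lower edge about a hand's breadth above the tray and touching nothing else. Do not shove the tray, and leave the glue bottle, sanding block and tin alone.

Things in the scene. Friction and masses are not known exactly. Their poses are not given: they have to be found in the camera images.
- collector: Grey filter housing, fixed, 170 (x) x 220 (y) x 100 mm high, origin under its centre. Half y<0: closed deck, plug port at x 0, y -70. Half y>0: open well under the flap, inside x -79..79, y 0..104, floor z 10, rim z 100; the plate stands in it between end ribs (to z 50, slot 16 mm wide centred on y 50). Hose stub dia 56 sticks out 35 mm at its +x end.
- plug_top (a point): Centre of the flat top of the round black rubber port plug (cap diameter 48 mm, 14 mm thick). Fully home its top is 126 mm above the bench; it starts 6 to 10 mm higher, with a gap showing between cap and steel collar.
- plug (a joint): Travel of the plug in m: 0 fully raised, 0.010 fully home (hard stop). It moves straight down, has no spring, stays where it is left, and takes about 5 N to push.
- flap (a joint): Angle of the sheet steel flap in rad: 0 shut (flat), 1.57 upright, 1.85 fully open against its stop. Its stiff hinge stays at any angle; it takes about 5 N at the handle to lift.
- flap_handle (a point): Middle of the flap's handle: a round bar of diameter 10 mm along the housing's x axis, 72 mm free between two posts, its centre 36 mm above the flap's upper face and 80 mm from the hinge line (with the flap shut: at housing x 0, y 30, z 141 mm). It goes with the flap.
- flap_hinge (a point): Middle of the hinge line at housing x 0, y 110, z 100 mm; the line runs along the housing's x axis. The flap is 170 x 110 mm, 5 mm thick; shut, it lies from here to housing y 0 with its underside at z 100 mm, and it opens upward and over to the housing's +y side.
- plate: Filter plate, paper pleats in a pale wooden frame, 130 (x) x 12 (y) x 58 mm (z) plus a grip tab on top; loose, 0.1 to 0.2 kg. Origin at the centre of its lower edge, z up, x along its length. At first it stands upright in the well under the flap, its x along the housing's x, at housing x 0, y 50, z 10 mm (within 2 mm).
- plate_tab (a point): Centre of the top of the filter plate's grip tab, 84 mm above the plate's lower edge. The tab is 45 mm (x) x 12 mm (y, grip across this) x 26 mm high, in line with the frame below it.
- tray: Shallow open aluminium tray, loose, 0.7 kg, 200 (x, its length) x 130 (y) x 30 mm high, walls 4 mm; origin at the centre of its underside.
- glue: Bystander: white glue bottle, diameter 56 mm, 130 mm high, origin at the centre of its underside.
- sander: Bystander: cork sanding block with a dark wooden grip, 60 x 115 x 42 mm high, origin at the centre of its underside.
- tin: Bystander: low steel tin, diameter 72 mm, 55 mm high, origin at the centre of its underside.
Not all that is in view belongs to the job. Several things look just like the tray: the one meant starts farthest to the robot's right.

How it is judged (in metres and radians):
On the way, in this order (a step that is already met when the one before it is completed fails the run):
1. the plug is pressed fully home while the flap is still shut (value of joint plug above 0.008 m and value of joint flap below 0.2 rad), for 0.2 s.
2. the flap is folded back until upright or beyond (at least 1.4 rad) (value of joint flap above 1.4 rad), for 0.2 s.
3. the plate is drawn up clear of the housing in the fingers (z of plate in the frame of collector above 0.1 m and contact force between plate and the fingers above 0.5 N), for 0.1 s.
At the end, for the whole second after the job is handed in: Plug 8+ mm down; flap open 1.3+ rad; plate held in the fingers, still, touching neither housing nor tray, lower edge over 80 mm above the bench, within 40 mm of the tray centre seen from above, within 0.25 rad of upright and of the tray's length (either way round) (value of joint plug above 0.008 m and value of joint flap above 1.3 rad and height (world z) of plate above 0.08 m and horizontal distance between plate and tray below 0.04 m and angle between plate's own z axis and vertical below 0.25 rad and angle between the x axis of plate and the x axis of tray, either way round below 0.25 rad and contact force between plate and the fingers above 0.5 N and contact force between plate and collector below 0.2 N and contact force between plate and tray below 0.2 N and linear speed of plate below 0.03 m/s); the arm keeps its last pose, push and grip.
It fails at once if a bystander (glue bottle, sanding block, tin) is moved by more than 20 mm (distance of any of glue, sander, tin from where it was at the start of the episode above 0.02 m).
It fails at once if the tray is shoved by more than 30 mm (distance of tray from where it was at the start of the episode above 0.03 m).
It also fails if it takes over 67 s, if anything falls off the work surface, if the arm or the gripper's body presses on something with over 40 N, if the wrist force passes 120 N, or if a joint passes its speed limit or range.

ROBOT

A 6-joint arm with a two-finger parallel gripper is mounted at the origin on the work surface. World frame = base frame: x ahead of the robot, y to its left, z up, the work surface at z = 0. Lengths are in m, angles in degrees, forces in N, time in s.
With the tool pointing down it reaches from about 0.375 to 0.9 m from the base axis. Payload 3.1 kg.
Tool frame: the origin (TCP) lies at the very end of the fingers, on their centre line; the grasp point (between the pads) lies 19 mm behind it; z points along the fingers, y is the line along which they close (so a half turn about z gives the same grasp; the last joint's range is limited). The gripper opens to 87 mm and grips with 3 to 60 N. Pads are 19 mm wide; open, the fingers measure 117 mm over their backs; the gripper's body (75 mm by 190 mm) begins 51 mm behind the grasp point.
Start: joints at [-86.087, 30.224, 82.088, -0, 67.689, -10.227], TCP at [0.153, -0.606, 0.223] pointing down, gripper open.
Joint ranges: [-176.69, 176.69], [-43.24, 126.21], [12.49, 139.97], [-82, 262], [0, 151.66], [-163.58, 163.58]. Speed limits (degrees/s): [159.86, 159.86, 180, 180, 180, 180].

INTERFACE

Orientations are given as a 3x3 rotation matrix whose columns are the frame's x, y, z axes.
In Python, from rig import bot gives the robot as it stands.
- The arm moves only by the tool move_arm, never from a script. Its argument "increments" is a list of rows, each an object with "xyz": the shift along the tool's x, y, z in mm, a list of three; "roll": the turn about the tool's z in rad; "grip": the opening in per cent of the stroke, from 0 (shut) to 100 (fully open). A call has 1 to 5 rows; each row shifts and turns the commanded pose from where the row before left it, along the tool's axes as they then stand; what a row does not reach is not made up. A row lasts 1/12 s, in which the tool goes at most 41.7 mm and 7.16 degrees, less where a joint would pass 70% of its speed; a pose out of reach is approached as far as the arm can. A call is refused whole if a number of a shift passes 41.7 or a number of a turn 0.125, either way. A call with a gripper value outside its range is refused whole. The fingers move at their own pace and stop on an object; the grip force is fixed at half the most. Time passes only in rows, so rows that do not move let the fingers close. It gives the time, the measured TCP pose, the force, the opening and the grip force at its end, in the units of the state.
- bot.read_state(): the state, without advancing time (a new reading comes with each control period).
- bot.capture(name): name is "side" or "top" or "wrist"; returns (picture, depth): 384x512x3 uint8, red, green, blue; 384x512 float32, m along the optical axis (not along the pixel's ray), 0 where there is no reading.
- bot.camera_model(name): a dict with "intrinsics" (3x3 intrinsics, pixels), "rvec" (rotation vector, rad) and "tvec" (3), from world to camera coordinates, as OpenCV has them; the wrist camera has in their place "tool_from_camera" (4x4, takes a point from camera to tool coordinates, whose origin is the TCP and whose axes are the flange's). Camera axes: x right, y down, z forward; pixel columns grow to the right and rows downward; lengths in m; the calibration is good to about 2 mm. A picture is of the moment at which its call begins: read the wrist's pose just before it. camera_model takes no time and is no camera call.
- bot.hand_in(): hands the job in; it is judged then, once.
Trained networks look in the newest picture that a camera, given by its name, has taken for a name from the list of things; names that differ only in an ending like _2 or _b are one class to them, and where a whole thing is asked for, a point or a joint stands for the part that bears it (a point fixed in the world has none). Each returns a list of dicts, best first, with "conf" (0 to 1); they miss things now and then, are a little off and sometimes report something else, mostly with a low value. They report only what shows in the picture. A call takes as long as a camera call. They do not tell look-alikes from the thing itself.
- bot.spot_in(label, camera): "at" ([x, y, z] in m, in the coordinates of the camera as it stood for that picture, good to about 4 mm: the middle of the surface that is visible of it).
- bot.trace(label, camera): "mask" (384x512 bool, what is visible of it).
The state is a dict: "time_s": time; "joint_positions": joint angles; "qvel": joint speeds; "tau": joint torques, N m; "position": TCP position; "tcp_rot": TCP orientation; "force": force on the tool from outside, world axes, zero at the start; "moment": the same for the moment, N m; "opening": opening from 0.0 (shut) to 1.0 (fully open); "grasp_force": force on a finger pad.
Only numpy, scipy, OpenCV 4.12 (cv2) and the standard library are available. Lean on these libraries where they do the work, as an engineer would, in place of code of your own. Each camera call takes 0.05 s, during which the arm holds its last target. There are 200 camera calls.

## Working session

There is one attempt and no reset: what is moved stays moved. The work goes in short steps, Python scripts to look and compute and a tool call to move; the robot and the scene stay as the last step left them, time stands still between calls to the robot, and variables do not carry over. Pictures are saved under pics/ and viewed, at most 10 in all, crops included, and the job is handed in when it is done.

Besides the shell and the picture viewer there is one more tool, called as a command line: name --argument value ..., lists and objects as JSON in quotes. move_arm: Moves the arm, as the interface text tells. Its arguments: {"type":"object","properties":{"increments":{"type":"array"}},"required":["increments"]}

```bash
mkdir -p pics
cat > h.py <<'E'
import numpy as np, cv2
from rig import bot
def w_from_c(cam):
    m=bot.camera_model(cam)
    if 'rvec' in m:
        R,_=cv2.Rodrigues(np.array(m['rvec'],float)); t=np.array(m['tvec'],float).ravel()
        return R.T, -R.T@t
    s=bot.read_state(); T=np.array(m['tool_from_camera']); R=np.array(s['tcp_rot'])
    return R@T[:3,:3], R@T[:3,3]+np.array(s['position'])
def cloud(cam,depth):
    K=np.array(bot.camera_model(cam)['intrinsics']); R,t=w_from_c(cam)
    v,u=np.mgrid[:depth.shape[0],:depth.shape[1]]
    P=np.stack([(u-K[0,2])/K[0,0]*depth,(v-K[1,2])/K[1,1]*depth,depth],-1)
    P=P@R.T+t; P[depth==0]=np.nan
    return P
E
python3 - <<'E'
from h import *
ims=[]
for c in ['top','side']:
    im,d=bot.capture(c); np.save(f'{c}.npy',d); cv2.imwrite(f'{c}.png',im[...,::-1]); ims.append(im)
    P=cloud(c,d); np.save(f'P{c}.npy',P); R,t=w_from_c(c); print(c,'cam at',t.round(3))
    for l in ['collector','plug_top','flap_handle','tray','glue','sander','tin']:
        for r in bot.spot_in(l,c): print(l,round(r['conf'],2),(R@r['at']+t).round(3))
    for l in ['collector','tray']:
        for r in bot.trace(l,c):
            Q=P[r['mask']]; Q=Q[np.isfinite(Q[:,0])]; Q=Q[Q[:,2]>.012]
            if len(Q)>50: print(l,round(r['conf'],2),len(Q),cv2.minAreaRect((Q[:,:2]*1000).astype(np.float32)),np.percentile(Q[:,2],[5,50,95]).round(3))
cv2.imwrite('pics/a.png',cv2.resize(np.vstack(ims)[...,::-1],(400*1,600)))
cv2.imwrite('pics/top.png',ims[0][...,::-1])
print(bot.read_state())
E
```

```text
top cam at [0.344 0.032 1.295]
collector 0.79 [ 0.54  -0.202  0.106]
plug_top 0.82 [ 0.536 -0.274  0.131]
flap_handle 0.85 [ 0.552 -0.146  0.106]
tray 0.93 [0.258 0.253 0.006]
tray 0.68 [0.542 0.159 0.002]
glue 0.86 [ 0.746 -0.024  0.083]
sander 0.71 [0.762 0.209 0.025]
tin 0.58 [ 0.755 -0.209  0.055]
collector 0.58 5196 ((562.720458984375, -201.9863739013672), (226.06495666503906, 207.0949249267578), 83.35293579101562) [0.072 0.102 0.13 ]
collector 0.53 2351 ((552.3377685546875, -148.4034423828125), (114.89413452148438, 171.1439666748047), 83.18390655517578) [0.1   0.104 0.133]
tray 0.98 439 ((263.6319274902344, 247.42808532714844), (130.74349975585938, 200.08505249023438), 50.892723083496094) [0.014 0.027 0.032]
tray 0.63 361 ((539.1286010742188, 156.98220825195312), (131.05203247070312, 199.01052856445312), 67.50030517578125) [0.014 0.028 0.033]
side cam at [ 0.44  -0.876  0.608]
collector 0.74 [ 0.543 -0.289  0.098]
plug_top 0.74 [ 0.536 -0.282  0.134]
plug_top 0.18 [ 0.55  -0.171  0.105]
flap_handle 0.71 [ 0.549 -0.174  0.108]
tray 0.9 [0.265 0.249 0.012]
tray 0.76 [0.539 0.161 
[... 747 characters left out ...]
.00089270e-03,
        6.76914358e+01, -1.02266370e+01]), 'qvel': array([ 0.05098652,  0.04980523, -0.02308689, -0.12598421, -0.01212791,
       -0.03006237]), 'tau': array([-4.89341019e-04, -4.40020645e+01, -1.76987904e+01,  6.34243456e-02,
        5.04260045e-02, -1.51975252e-05]), 'position': array([ 0.15271686, -0.60603293,  0.22256962]), 'tcp_rot': array([[ 9.69698019e-01,  2.44306675e-01, -1.61390323e-05],
       [ 2.44306675e-01, -9.69698019e-01, -8.78848499e-07],
       [-1.58646962e-05, -3.09065567e-06, -1.00000000e+00]]), 'force': array([ 0.64974416, -0.0536806 , -0.57685458]), 'moment': array([0.01146988, 0.06266638, 0.01479456]), 'grasp_force': 0.0, 'opening': 0.9958264226059509}
```

View pics/top.png

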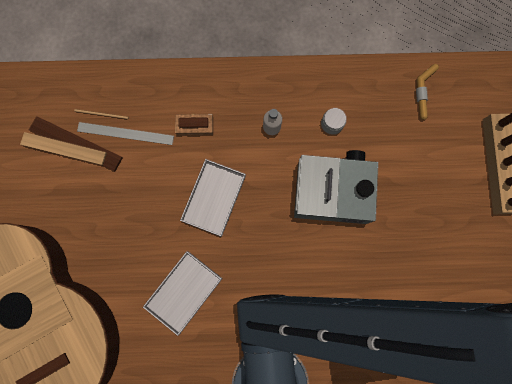

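The top view shows the housing at about (337,188) with the plug at (365,188) and the handle at (328,185). There are two trays, at (213,198) and (182,293). The rightmost is the first one, at world (0.539, 0.157). I'll move to above the housing.

View side.png

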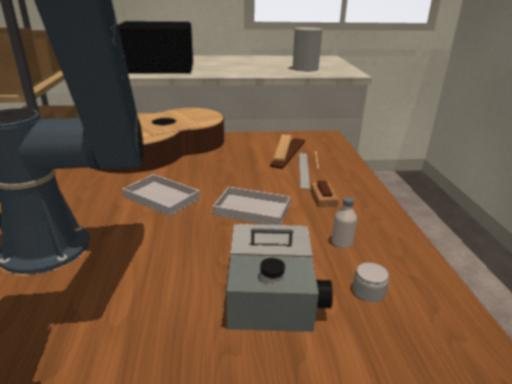

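move_arm --increments '[{"xyz": [33.7,-20,-5.7],"roll": 0,"grip": 30},{"xyz": [33.7,-20,-5.7],"roll": 0,"grip": 30},{"xyz": [33.7,-20,-5.7],"roll": 0,"grip": 30},{"xyz": [33.7,-20,-5.7],"roll": 0,"grip": 30},{"xyz": [33.7,-20,-5.7],"roll": 0,"grip": 30}]'

```text
time_s: 1.42
position: [0.2926, -0.4666, 0.2514]
tcp_rot: [[0.97, 0.244, 0.0], [0.244, -0.97, -0.0], [0.0, 0.0, -1.0]]
force: [0.1, 0.5, 0.6]
opening: 0.71
grasp_force: 0.0
```

move_arm --increments '[{"xyz": [33.7,-20,-5.7],"roll": 0,"grip": 30},{"xyz": [33.7,-20,-5.7],"roll": 0,"grip": 30},{"xyz": [33.7,-20,-5.7],"roll": 0,"grip": 30},{"xyz": [33.7,-20,-5.7],"roll": 0,"grip": 30},{"xyz": [33.7,-20,-5.7],"roll": 0,"grip": 30}]'

```text
time_s: 1.83
position: [0.4318, -0.3282, 0.2801]
tcp_rot: [[0.97, 0.244, 0.0], [0.244, -0.97, -0.0], [0.0, 0.0, -1.0]]
force: [0.9, -0.5, -0.9]
opening: 0.342
grasp_force: 0.0
```

move_arm --increments '[{"xyz": [33.7,-20,-5.7],"roll": 0,"grip": 30},{"xyz": [33.7,-20,-5.7],"roll": 0,"grip": 30},{"xyz": [33.7,-20,-5.7],"roll": 0,"grip": 30},{"xyz": [33.7,-20,-5.7],"roll": 0,"grip": 30},{"xyz": [0,0,0],"roll": 0.12,"grip": 30}]'

```text
time_s: 2.25
position: [0.5468, -0.2142, 0.3038]
tcp_rot: [[0.991, 0.131, 0.006], [0.131, -0.991, 0.001], [0.006, -0.0, -1.0]]
force: [0.1, 0.2, 1.2]
opening: 0.302
grasp_force: 0.0
```

move_arm --increments '[{"xyz": [0,0,0],"roll": 0.12,"grip": 30},{"xyz": [0,0,0],"roll": 0.12,"grip": 30},{"xyz": [0,0,0],"roll": 0,"grip": 30},{"xyz": [0,0,0],"roll": 0,"grip": 30}]'

```text
time_s: 2.58
position: [0.5418, -0.2191, 0.3023]
tcp_rot: [[0.994, -0.11, -0.0], [-0.11, -0.994, 0.0], [-0.0, -0.0, -1.0]]
force: [0.2, -0.2, -0.3]
opening: 0.298
grasp_force: 0.0
```

Run:
```python
from h import *
s=bot.read_state(); print(s['time_s'],s['position'],s['tcp_rot'])
im,d=bot.capture('wrist'); P=cloud('wrist',d); np.save('Pw.npy',P); cv2.imwrite('pics/w.png',im[...,::-1])
R,t=w_from_c('wrist'); print(t)
for l in ['plug_top','flap_handle','flap_hinge']:
    for r in bot.spot_in(l,'wrist'): print(l,round(r['conf'],2),(R@r['at']+t).round(4))
Q=P.reshape(-1,3); Q=Q[np.isfinite(Q[:,0])]
def box(n,lo,hi,reg):
    M=(Q[:,2]>lo)&(Q[:,2]<hi)&(Q[:,0]>reg[0])&(Q[:,0]<reg[1])&(Q[:,1]>reg[2])&(Q[:,1]<reg[3]); A=Q[M]
    if len(A)>20: print(n,len(A),cv2.minAreaRect((A[:,:2]*1000).astype(np.float32)),A.mean(0).round(4),np.percentile(A[:,2],[2,98]).round(4))
box('handle',.125,.16,(.5,.6,-.21,-.13))
box('plug',.122,.15,(.5,.58,-.31,-.23))
box('flap',.1025,.109,(.4,.7,-.206,-.05))
box('all',.09,.109,(.4,.64,-.35,-.05))
```

```text
2.5833 [ 0.54178508 -0.21914182  0.30233942] [[ 9.93957166e-01 -1.09768607e-01 -7.30351233e-05]
 [-1.09768606e-01 -9.93957168e-01  2.04755293e-05]
 [-7.48413547e-05 -1.23348354e-05 -9.99999997e-01]]
[ 0.60793112 -0.22507001  0.46460754]
plug_top 0.64 [ 0.5365 -0.271   0.1344]
plug_top 0.33 [ 0.5717 -0.1542  0.1043]
flap_handle 0.56 [ 0.569  -0.1511  0.1   ]
flap_hinge 0.57 [ 0.572  -0.1536  0.1008]
handle 887 ((551.094970703125, -173.80714416503906), (10.076799392700195, 88.3661117553711), 83.43193817138672) [ 0.5532 -0.1745  0.1448] [0.1411 0.147 ]
plug 1715 ((539.4293212890625, -272.90972900390625), (46.977203369140625, 47.61825180053711), 67.90638732910156) [ 0.5405 -0.2724  0.1321] [0.1271 0.134 ]
flap 13083 ((554.1006469726562, -146.407958984375), (115.07393646240234, 169.83778381347656), 83.60269165039062) [ 0.5676 -0.1479  0.105 ] [0.1033 0.1066]
all 25584 ((547.7786254882812, -200.63369750976562), (226.53431701660156, 169.2851104736328), 83.64553833007812) [ 0.5607 -0.1999  0.1026] [0.0987 0.1064]
```

View pics/w.png

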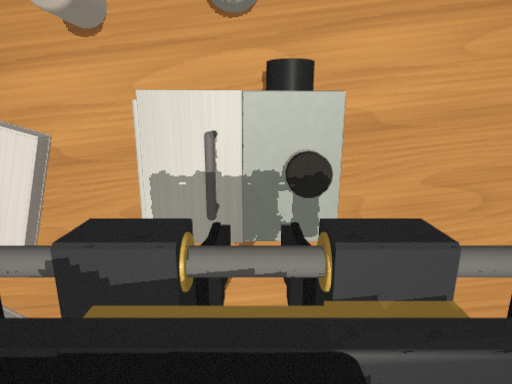

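The wrist view shows the flap and handle at (211,175), the plug at (308,174), and that the gripper body is wide along its closing line. So the body would hit the open flap if I gripped the plate across y. I'll grip the tab across its 45 mm length instead. Pressing the plug first.

move_arm --increments '[{"xyz": [1.8,27,25],"roll": 0,"grip": 0},{"xyz": [1.8,27,25],"roll": 0,"grip": 0},{"xyz": [0,0,35],"roll": 0,"grip": 0},{"xyz": [0,0,35],"roll": 0,"grip": 0},{"xyz": [0,0,35],"roll": 0,"grip": 0}]'

```text
time_s: 3.2
position: [0.5392, -0.2744, 0.1463]
tcp_rot: [[0.994, -0.113, 0.001], [-0.113, -0.994, -0.001], [0.001, 0.001, -1.0]]
force: [0.5, 0.1, 0.4]
opening: 0.035
grasp_force: 0.0
```

move_arm --increments '[{"xyz": [0,0,6],"roll": 0,"grip": 0},{"xyz": [0,0,4],"roll": 0,"grip": 0},{"xyz": [0,0,4],"roll": 0,"grip": 0},{"xyz": [0,0,3],"roll": 0,"grip": 0},{"xyz": [0,0,3],"roll": 0,"grip": 0}]'

```text
time_s: 3.62
position: [0.5406, -0.2743, 0.1299]
tcp_rot: [[0.994, -0.112, 0.003], [-0.112, -0.994, -0.003], [0.004, 0.003, -1.0]]
force: [-1.1, 0.6, 4.5]
opening: 0.011
grasp_force: 2.4
```

move_arm --increments '[{"xyz": [0,0,1],"roll": 0,"grip": 0},{"xyz": [0,0,1],"roll": 0,"grip": 0},{"xyz": [0,0,0],"roll": 0,"grip": 0}]'

```text
time_s: 3.87
position: [0.5406, -0.2743, 0.1268]
tcp_rot: [[0.994, -0.113, 0.004], [-0.113, -0.994, -0.003], [0.004, 0.002, -1.0]]
force: [0.3, -1.1, 4.3]
opening: 0.005
grasp_force: 2.3
```

move_arm --increments '[{"xyz": [0,0,1],"roll": 0,"grip": 0},{"xyz": [0,0,1],"roll": 0,"grip": 0},{"xyz": [0,0,1],"roll": 0,"grip": 0},{"xyz": [0,0,0],"roll": 0,"grip": 0},{"xyz": [0,0,0],"roll": 0,"grip": 0}]'

```text
time_s: 4.28
position: [0.5407, -0.2743, 0.1262]
tcp_rot: [[0.994, -0.113, 0.004], [-0.113, -0.994, -0.003], [0.004, 0.003, -1.0]]
force: [-2.7, 0.9, 19.9]
opening: 0.006
grasp_force: 10.0
```

move_arm --increments '[{"xyz": [0,0,-30],"roll": 0,"grip": 0},{"xyz": [0,0,-36],"roll": 0,"grip": 50},{"xyz": [-0.3,-34,0],"roll": 0,"grip": 50},{"xyz": [-0.3,-34,0],"roll": 0,"grip": 50},{"xyz": [-0.3,-33,0],"roll": 0,"grip": 50}]'

```text
time_s: 4.7
position: [0.5495, -0.1719, 0.1887]
tcp_rot: [[0.993, -0.115, 0.0], [-0.115, -0.993, 0.0], [0.0, -0.0, -1.0]]
force: [-0.1, -0.0, -0.4]
opening: 0.223
grasp_force: 0.0
```

move_arm --increments '[{"xyz": [0,0,0],"roll": 0,"grip": 50},{"xyz": [0,0,0],"roll": 0,"grip": 50},{"xyz": [0,0,0],"roll": 0,"grip": 50}]'

```text
time_s: 4.95
position: [0.5498, -0.1728, 0.1881]
tcp_rot: [[0.994, -0.112, -0.0], [-0.112, -0.994, -0.0], [-0.0, 0.0, -1.0]]
force: [-0.6, -0.7, 0.4]
opening: 0.441
grasp_force: 0.0
```

Run:
```python
from h import *
s=bot.read_state(); print(s['time_s'],s['position'],s['opening'])
im,d=bot.capture('wrist'); P=cloud('wrist',d); cv2.imwrite('pics/w2.png',im[...,::-1])
Q=P.reshape(-1,3); Q=Q[np.isfinite(Q[:,0])]
M=(Q[:,2]>.138)&(Q[:,2]<.16)&(Q[:,0]>.53)&(Q[:,0]<.6)&(abs(Q[:,1]+.174)<.012);A=Q[M]
print(len(A),cv2.minAreaRect((A[:,:2]*1000).astype(np.float32)),A[:,2].max())
```

```text
4.95 [ 0.5497668  -0.17283102  0.1880725 ] 0.4410115136733926
1519 ((562.3258666992188, -175.49258422851562), (9.917401313781738, 66.23884582519531), 83.2795639038086) 0.14750993034578264
```

View pics/w2.png

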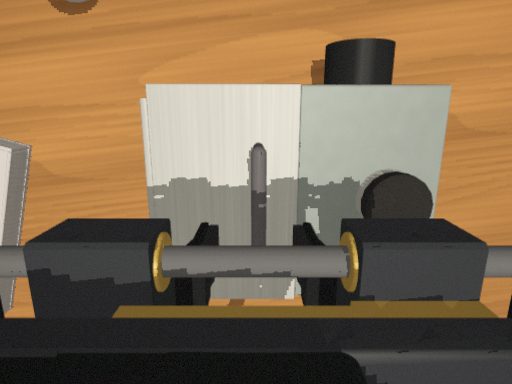

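The handle at (258,190) runs centrally between the fingers at (205,240) and (310,240). Going down 62 mm and closing.

move_arm --increments '[{"xyz": [0,1,25],"roll": 0,"grip": 50},{"xyz": [0,0,25],"roll": 0,"grip": 50},{"xyz": [0,0,12],"roll": 0,"grip": 50},{"xyz": [0,0,0],"roll": 0,"grip": 50}]'

```text
time_s: 5.33
position: [0.5475, -0.1743, 0.1232]
tcp_rot: [[0.993, -0.115, -0.006], [-0.115, -0.993, 0.003], [-0.006, -0.002, -1.0]]
force: [-0.7, 0.0, 0.0]
opening: 0.501
grasp_force: 0.0
```

move_arm --increments '[{"xyz": [0,0,0],"roll": 0,"grip": 0},{"xyz": [0,0,0],"roll": 0,"grip": 0},{"xyz": [0,0,0],"roll": 0,"grip": 0},{"xyz": [0,0,0],"roll": 0,"grip": 0},{"xyz": [0,0,0],"roll": 0,"grip": 0}]'

```text
time_s: 5.75
position: [0.5502, -0.1742, 0.1273]
tcp_rot: [[0.994, -0.113, 0.002], [-0.113, -0.994, -0.001], [0.002, 0.001, -1.0]]
force: [0.2, -0.4, -0.6]
opening: 0.203
grasp_force: 0.0
```

move_arm --increments '[{"xyz": [0,0,0],"roll": 0,"grip": 0},{"xyz": [0,0,0],"roll": 0,"grip": 0}]'

```text
time_s: 5.92
position: [0.55, -0.1748, 0.127]
tcp_rot: [[0.994, -0.112, 0.001], [-0.112, -0.994, -0.002], [0.001, 0.002, -1.0]]
force: [-0.9, -3.6, 1.7]
opening: 0.101
grasp_force: 30.0
```

```bash
python3 -c "
import numpy as np
a=np.arange(0,1.71,.1)+0.1*0
p=np.array([[-80*np.cos(t)+41*np.sin(t),80*np.sin(t)+41*np.cos(t)] for t in a])
for t,q in zip(a[1:],np.diff(p,axis=0)): print(round(t,2),'tool y,z',(-q).round(1))"
```

```text
0.1 tool y,z [-4.5 -7.8]
0.2 tool y,z [-5.2 -7.3]
0.3 tool y,z [-5.9 -6.7]
0.4 tool y,z [-6.6 -6.1]
0.5 tool y,z [-7.2 -5.4]
0.6 tool y,z [-7.7 -4.7]
0.7 tool y,z [-8.1 -3.9]
0.8 tool y,z [-8.4 -3.1]
0.9 tool y,z [-8.7 -2.2]
1.0 tool y,z [-8.9 -1.3]
1.1 tool y,z [-9.  -0.4]
1.2 tool y,z [-9.   0.5]
1.3 tool y,z [-8.9  1.4]
1.4 tool y,z [-8.7  2.2]
1.5 tool y,z [-8.4  3.1]
1.6 tool y,z [-8.1  3.9]
1.7 tool y,z [-7.6  4.7]
```

Gripped, with the opening at 0.101 (about 9 mm). Lifting along the arc now.

move_arm --increments '[{"xyz": [0,-4.5,-7.8],"roll": 0,"grip": 0},{"xyz": [0,-5.2,-7.3],"roll": 0,"grip": 0},{"xyz": [0,-5.9,-6.7],"roll": 0,"grip": 0},{"xyz": [0,-6.6,-6.1],"roll": 0,"grip": 0},{"xyz": [0,-7.2,-5.4],"roll": 0,"grip": 0}]'

```text
time_s: 6.33
position: [0.5531, -0.1478, 0.1607]
tcp_rot: [[0.994, -0.112, 0.0], [-0.112, -0.994, -0.007], [0.001, 0.007, -1.0]]
force: [-2.8, -9.2, 1.8]
opening: 0.104
grasp_force: 30.0
```

move_arm --increments '[{"xyz": [0,-7.7,-4.7],"roll": 0,"grip": 0},{"xyz": [0,-8.1,-3.9],"roll": 0,"grip": 0},{"xyz": [0,-8.4,-3.1],"roll": 0,"grip": 0}]'

```text
time_s: 6.58
position: [0.5561, -0.1246, 0.1738]
tcp_rot: [[0.994, -0.111, 0.001], [-0.111, -0.994, -0.009], [0.002, 0.008, -1.0]]
force: [-2.7, -6.9, 4.3]
opening: 0.102
grasp_force: 30.0
```

move_arm --increments '[{"xyz": [0,-8.7,-2.2],"roll": 0,"grip": 0},{"xyz": [0,-8.9,-1.3],"roll": 0,"grip": 0},{"xyz": [0,-9,-0.4],"roll": 0,"grip": 0},{"xyz": [0,-9,0.5],"roll": 0,"grip": 0},{"xyz": [0,-8.9,1.4],"roll": 0,"grip": 0}]'

```text
time_s: 7.0
position: [0.5617, -0.078, 0.1751]
tcp_rot: [[0.994, -0.112, 0.003], [-0.112, -0.994, -0.004], [0.003, 0.004, -1.0]]
force: [-1.0, -5.4, 4.9]
opening: 0.104
grasp_force: 30.0
```

move_arm --increments '[{"xyz": [0,-8.7,2.2],"roll": 0,"grip": 0},{"xyz": [0,-8.4,3.1],"roll": 0,"grip": 0},{"xyz": [0,-8.1,3.9],"roll": 0,"grip": 0},{"xyz": [0,-7.6,4.7],"roll": 0,"grip": 0},{"xyz": [0,0,0],"roll": 0,"grip": 0}]'

```text
time_s: 7.42
position: [0.566, -0.0421, 0.1587]
tcp_rot: [[0.994, -0.112, 0.003], [-0.112, -0.994, 0.001], [0.003, -0.002, -1.0]]
force: [5.1, -0.1, -1.1]
opening: 0.103
grasp_force: 30.0
```

Run:
```python
from h import *
im,d=bot.capture('side'); cv2.imwrite('pics/s2.png',cv2.resize(im[150:384,150:450,::-1],(750,585)))
```

```text
(no output)
```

View pics/s2.png

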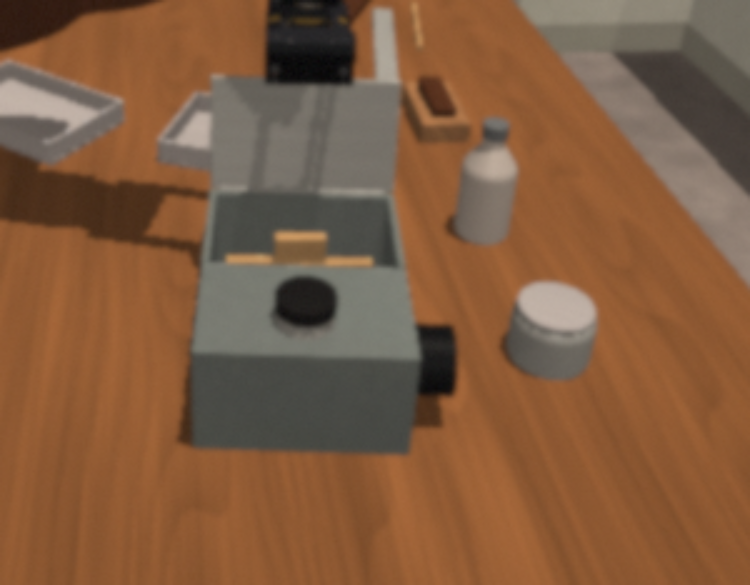

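The flap stands past upright and the tab shows in the well at (300,245). Releasing, rising, moving back over the well and turning 90°.

move_arm --increments '[{"xyz": [0,0,0],"roll": 0,"grip": 22},{"xyz": [0,0,0],"roll": 0,"grip": 22},{"xyz": [0,0,0],"roll": 0,"grip": 22},{"xyz": [0,0,-15],"roll": 0,"grip": 22},{"xyz": [0,0,-25],"roll": 0,"grip": 22}]'

```text
time_s: 7.88
position: [0.5607, -0.0427, 0.1965]
tcp_rot: [[0.993, -0.114, -0.011], [-0.114, -0.994, 0.004], [-0.011, -0.002, -1.0]]
force: [0.3, -0.3, 0.1]
opening: 0.22
grasp_force: 0.0
```

move_arm --increments '[{"xyz": [0,0,-35],"roll": 0,"grip": 22},{"xyz": [0,0,-35],"roll": 0,"grip": 22},{"xyz": [0,0,-35],"roll": 0,"grip": 22},{"xyz": [0,38,0],"roll": 0,"grip": 80},{"xyz": [0,38,0],"roll": 0,"grip": 80}]'

```text
time_s: 8.3
position: [0.5562, -0.1183, 0.3071]
tcp_rot: [[0.994, -0.109, 0.004], [-0.109, -0.994, -0.001], [0.004, 0.0, -1.0]]
force: [-0.3, 0.4, -0.4]
opening: 0.3
grasp_force: 0.0
```

move_arm --increments '[{"xyz": [0,37,0],"roll": 0,"grip": 80},{"xyz": [0,0,0],"roll": -0.121,"grip": 80},{"xyz": [0,0,0],"roll": -0.121,"grip": 80},{"xyz": [0,0,0],"roll": -0.121,"grip": 80},{"xyz": [0,0,0],"roll": -0.121,"grip": 80}]'

```text
time_s: 8.72
position: [0.5502, -0.1558, 0.3035]
tcp_rot: [[0.93, 0.367, -0.003], [0.367, -0.93, 0.003], [-0.002, -0.004, -1.0]]
force: [0.3, 0.2, -0.5]
opening: 0.665
grasp_force: 0.0
```

move_arm --increments '[{"xyz": [0,0,0],"roll": -0.121,"grip": 80},{"xyz": [0,0,0],"roll": -0.121,"grip": 80},{"xyz": [0,0,0],"roll": -0.121,"grip": 80},{"xyz": [0,0,0],"roll": -0.121,"grip": 80},{"xyz": [0,0,0],"roll": -0.121,"grip": 80}]'

```text
time_s: 9.13
position: [0.5503, -0.1553, 0.3035]
tcp_rot: [[0.556, 0.831, -0.003], [0.831, -0.556, 0.002], [0.0, -0.004, -1.0]]
force: [0.5, -0.3, 0.2]
opening: 0.797
grasp_force: 0.0
```

move_arm --increments '[{"xyz": [0,0,0],"roll": -0.121,"grip": 80},{"xyz": [0,0,0],"roll": -0.121,"grip": 80},{"xyz": [0,0,0],"roll": -0.121,"grip": 80},{"xyz": [0,0,0],"roll": -0.121,"grip": 80},{"xyz": [0,0,0],"roll": 0,"grip": 80}]'

```text
time_s: 9.55
position: [0.5504, -0.1554, 0.3036]
tcp_rot: [[0.109, 0.994, -0.003], [0.994, -0.109, 0.002], [0.002, -0.003, -1.0]]
force: [0.5, -0.4, -0.1]
opening: 0.803
grasp_force: 0.0
```

move_arm --increments '[{"xyz": [0,0,0],"roll": 0,"grip": 80},{"xyz": [0,0,0],"roll": 0,"grip": 80}]'

```text
time_s: 9.72
position: [0.5512, -0.1558, 0.304]
tcp_rot: [[0.113, 0.994, -0.001], [0.994, -0.113, 0.001], [0.001, -0.001, -1.0]]
force: [-0.0, 0.6, 0.8]
opening: 0.8
grasp_force: 0.0
```

Run:
```python
from h import *
s=bot.read_state(); print(s['time_s'],s['position'],s['tcp_rot'].round(3),s['opening'],s['joint_positions'].round(1))
im,d=bot.capture('wrist'); P=cloud('wrist',d); cv2.imwrite('pics/w3.png',im[...,::-1])
R,t=w_from_c('wrist')
for l in ['plate_tab','plate']:
    for r in bot.spot_in(l,'wrist'): print(l,round(r['conf'],2),(R@r['at']+t).round(4))
im2,d2=bot.capture('top'); Pt=cloud('top',d2)
for n,Q in (('w',P),('t',Pt)):
    Q=Q.reshape(-1,3); Q=Q[np.isfinite(Q[:,0])]
    M=(Q[:,2]>.085)&(Q[:,2]<.098)&(abs(Q[:,0]-.553)<.04)&(abs(Q[:,1]+.154)<.03);A=Q[M]
    if len(A)>10: print(n,len(A),cv2.minAreaRect((A[:,:2]*1000).astype(np.float32)),A.mean(0))
    M=(Q[:,2]>.13)&(abs(Q[:,0]-.553)<.09)&(abs(Q[:,1]+.08)<.06)&(Q[:,2]<.225);A=Q[M]
    if len(A): i=A[:,2].argmax(); print('flap hi',A[i],A[:,1].min())
```

```text
9.7167 [ 0.55115485 -0.15575115  0.30404783] [[ 0.113  0.994 -0.001]
 [ 0.994 -0.113  0.001]
 [ 0.001 -0.001 -1.   ]] 0.7997713341492867 [-27.   21.3  83.8   0.   75.  -20.5]
plate_tab 0.97 [ 0.5536 -0.1556  0.0682]
plate 0.81 [ 0.5532 -0.1516  0.0648]
w 461 ((551.8473510742188, -153.72044372558594), (12.453055381774902, 44.589637756347656), 83.68054962158203) [ 0.55137009 -0.15306512  0.09353582]
flap hi [ 0.47896906 -0.06601523  0.21067417] -0.09743535756289388
flap hi [ 0.60393318 -0.08016669  0.21147916] -0.09736412360049851
```

View pics/w3.png

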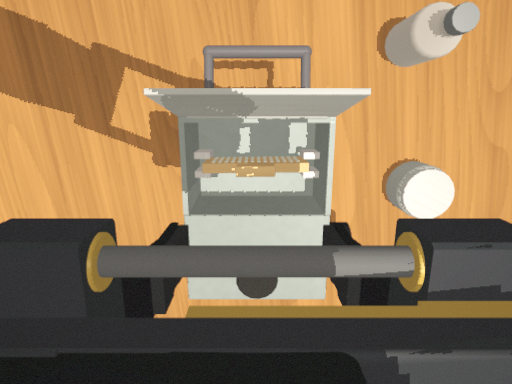

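The plate lies centred in the well at (255,167) with its tab at (255,172), and the flap edge is at (258,92). The tab centre is at (0.552, −0.154), so I'm going down to straddle it lengthwise.

move_arm --increments '[{"xyz": [2.3,0.6,35],"roll": 0,"grip": 80},{"xyz": [0,0,35],"roll": 0,"grip": 80},{"xyz": [0,0,35],"roll": 0,"grip": 80},{"xyz": [0,0,35],"roll": 0,"grip": 80},{"xyz": [0,0,30],"roll": 0,"grip": 80}]'

```text
time_s: 10.33
position: [0.552, -0.1535, 0.1325]
tcp_rot: [[0.112, 0.994, -0.001], [0.994, -0.112, 0.001], [0.0, -0.001, -1.0]]
force: [-0.2, -0.4, -0.4]
opening: 0.798
grasp_force: 0.0
```

move_arm --increments '[{"xyz": [0,0,20],"roll": 0,"grip": 80},{"xyz": [0,0,12],"roll": 0,"grip": 80},{"xyz": [0,0,8],"roll": 0,"grip": 80},{"xyz": [0,0,6],"roll": 0,"grip": 80},{"xyz": [0,0,0],"roll": 0,"grip": 80}]'

```text
time_s: 10.75
position: [0.5523, -0.1537, 0.0877]
tcp_rot: [[0.111, 0.994, -0.001], [0.994, -0.111, 0.001], [0.0, -0.001, -1.0]]
force: [-1.1, 0.6, 0.3]
opening: 0.799
grasp_force: 0.0
```

move_arm --increments '[{"xyz": [0,0,7],"roll": 0,"grip": 80},{"xyz": [0,0,5],"roll": 0,"grip": 80},{"xyz": [0,0,2],"roll": 0,"grip": 80},{"xyz": [0,0,0],"roll": 0,"grip": 80},{"xyz": [0,0,0],"roll": 0,"grip": 30}]'

```text
time_s: 11.17
position: [0.5527, -0.1539, 0.0747]
tcp_rot: [[0.111, 0.994, 0.0], [0.994, -0.111, -0.0], [-0.0, 0.0, -1.0]]
force: [-0.4, 0.9, 0.6]
opening: 0.777
grasp_force: 0.0
```

move_arm --increments '[{"xyz": [0,0,0],"roll": 0,"grip": 30},{"xyz": [0,0,0],"roll": 0,"grip": 30},{"xyz": [0,0,0],"roll": 0,"grip": 30},{"xyz": [0,0,0],"roll": 0,"grip": 30},{"xyz": [0,0,0],"roll": 0,"grip": 30}]'

```text
time_s: 11.58
position: [0.5524, -0.1538, 0.0747]
tcp_rot: [[0.111, 0.994, -0.0], [0.994, -0.111, 0.0], [0.0, -0.0, -1.0]]
force: [-0.1, -0.4, 2.3]
opening: 0.511
grasp_force: 30.0
```

move_arm --increments '[{"xyz": [0,0,-3],"roll": 0,"grip": 30},{"xyz": [0,0,-5],"roll": 0,"grip": 30},{"xyz": [0,0,-8],"roll": 0,"grip": 30},{"xyz": [0,0,-10],"roll": 0,"grip": 30},{"xyz": [0,0,-10],"roll": 0,"grip": 30}]'

```text
time_s: 12.0
position: [0.5527, -0.1539, 0.1115]
tcp_rot: [[0.111, 0.994, 0.0], [0.994, -0.111, -0.0], [-0.0, 0.0, -1.0]]
force: [1.2, -0.2, -1.6]
opening: 0.513
grasp_force: 30.0
```

Tab held at 45 mm. Lifting clear of the flap, crossing over to the tray, then turning.

move_arm --increments '[{"xyz": [0,0,-20],"roll": 0,"grip": 30},{"xyz": [0,0,-20],"roll": 0,"grip": 30},{"xyz": [0,0,-20],"roll": 0,"grip": 30},{"xyz": [0,0,-20],"roll": 0,"grip": 30},{"xyz": [0,0,-20],"roll": 0,"grip": 30}]'

```text
time_s: 12.42
position: [0.5525, -0.1538, 0.2127]
tcp_rot: [[0.111, 0.994, 0.001], [0.994, -0.111, -0.001], [-0.0, 0.001, -1.0]]
force: [1.1, -0.2, -0.5]
opening: 0.512
grasp_force: 30.0
```

move_arm --increments '[{"xyz": [0,0,-22],"roll": 0,"grip": 30},{"xyz": [0,0,-22],"roll": 0,"grip": 30},{"xyz": [0,0,-22],"roll": 0,"grip": 30},{"xyz": [0,0,-22],"roll": 0,"grip": 30},{"xyz": [0,0,-20],"roll": 0,"grip": 30}]'

```text
time_s: 12.83
position: [0.5524, -0.1537, 0.3212]
tcp_rot: [[0.111, 0.994, 0.002], [0.994, -0.111, -0.001], [-0.001, 0.002, -1.0]]
force: [0.6, 0.2, -0.9]
opening: 0.513
grasp_force: 30.0
```

move_arm --increments '[{"xyz": [8,-1,0],"roll": 0,"grip": 30},{"xyz": [14,-2,0],"roll": 0,"grip": 30},{"xyz": [18,-3,0],"roll": 0,"grip": 30},{"xyz": [20,-3,0],"roll": 0,"grip": 30},{"xyz": [22,-4,0],"roll": 0,"grip": 30}]'

```text
time_s: 13.25
position: [0.5471, -0.0687, 0.3165]
tcp_rot: [[0.111, 0.994, -0.004], [0.994, -0.111, 0.002], [0.001, -0.004, -1.0]]
force: [1.0, -0.0, -1.1]
opening: 0.515
grasp_force: 30.0
```

move_arm --increments '[{"xyz": [22,-4,0],"roll": 0,"grip": 30},{"xyz": [22,-4,0],"roll": 0,"grip": 30},{"xyz": [22,-4,0],"roll": 0,"grip": 30},{"xyz": [22,-4,0],"roll": 0,"grip": 30},{"xyz": [22,-4,0],"roll": 0,"grip": 30}]'

```text
time_s: 13.67
position: [0.5388, 0.0433, 0.3165]
tcp_rot: [[0.11, 0.994, -0.004], [0.994, -0.11, 0.001], [0.001, -0.005, -1.0]]
force: [-0.3, 0.5, -1.0]
opening: 0.515
grasp_force: 30.0
```

move_arm --increments '[{"xyz": [22,-4,0],"roll": 0,"grip": 30},{"xyz": [22,-4,0],"roll": 0,"grip": 30},{"xyz": [22,-3,0],"roll": 0,"grip": 30},{"xyz": [18,-2,0],"roll": 0,"grip": 30},{"xyz": [14,-2,0],"roll": 0,"grip": 30}]'

```text
time_s: 14.08
position: [0.5345, 0.1425, 0.3164]
tcp_rot: [[0.109, 0.994, -0.005], [0.994, -0.109, 0.001], [0.0, -0.005, -1.0]]
force: [0.7, -0.8, -1.7]
opening: 0.511
grasp_force: 30.0
```

move_arm --increments '[{"xyz": [10,-2,0],"roll": 0,"grip": 30},{"xyz": [6,-1,0],"roll": 0.094,"grip": 30},{"xyz": [0,0,0],"roll": 0.094,"grip": 30},{"xyz": [0,0,0],"roll": 0.093,"grip": 30},{"xyz": [0,0,0],"roll": 0,"grip": 30}]'

```text
time_s: 14.5
position: [0.5343, 0.1566, 0.3171]
tcp_rot: [[0.383, 0.924, -0.003], [0.924, -0.383, -0.0], [-0.001, -0.003, -1.0]]
force: [-0.3, 0.3, -2.2]
opening: 0.513
grasp_force: 30.0
```

Run:
```python
from h import *
im,d=bot.capture('side'); Ps=cloud('side',d); cv2.imwrite('pics/s3.png',cv2.resize(im[:,100:484,::-1],(600,600)))
R,t=w_from_c('side')
for l in ['plate','tray','plate_tab']:
    for r in bot.spot_in(l,'side'): print(l,round(r['conf'],2),(R@r['at']+t).round(3))
im,d=bot.capture('wrist')
R,t=w_from_c('wrist'); P=cloud('wrist',d)
for r in bot.trace('tray','wrist'):
    Q=P[r['mask']]; Q=Q[np.isfinite(Q[:,0])]; print(round(r['conf'],2),len(Q),cv2.minAreaRect((Q[:,:2]*1000).astype(np.float32)),Q[:,2].mean())
s=bot.read_state(); print(s['time_s'],s['position'],s['tcp_rot'].round(3),s['opening'],s['grasp_force'])
```

```text
plate 0.74 [0.531 0.151 0.287]
plate 0.49 [ 0.563 -0.088  0.16 ]
plate 0.42 [ 0.551 -0.235  0.1  ]
tray 0.92 [0.46  0.171 0.017]
tray 0.54 [ 0.561 -0.085  0.155]
plate_tab 0.94 [0.529 0.146 0.288]
plate_tab 0.26 [ 0.549 -0.239  0.099]
0.96 11570 ((325.2149658203125, 218.44180297851562), (157.52565002441406, 321.7449951171875), 61.68888854980469) 0.0072905204867204625
0.73 12924 ((544.5000610351562, 156.69784545898438), (125.67205810546875, 206.8428955078125), 67.44170379638672) 0.006737625053305871
0.26 5095 ((777.8046264648438, 215.32774353027344), (118.41373443603516, 75.02477264404297), 89.50363159179688) 0.03204229893274835
14.8 [0.53556142 0.1558474  0.31822753] [[ 0.381  0.924 -0.001]
 [ 0.924 -0.381 -0.   ]
 [-0.    -0.    -1.   ]] 0.5119358141715603 29.999542236328125
```

View pics/s3.png

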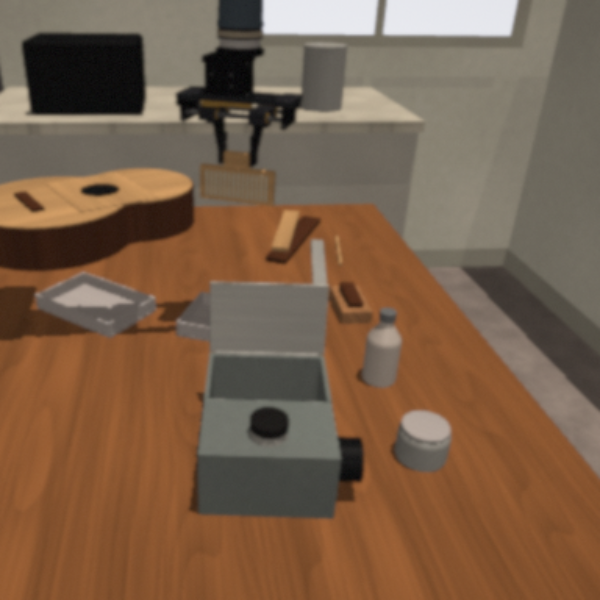

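The plate hangs upright at (237,180) with the flap open, over the right-hand tray. Lowering 135 mm.

move_arm --increments '[{"xyz": [1,3,20],"roll": 0,"grip": 30},{"xyz": [0,0,28],"roll": 0,"grip": 30},{"xyz": [0,0,28],"roll": 0,"grip": 30},{"xyz": [0,0,28],"roll": 0,"grip": 30},{"xyz": [0,0,18],"roll": 0,"grip": 30}]'

```text
time_s: 15.22
position: [0.5375, 0.1554, 0.1939]
tcp_rot: [[0.382, 0.924, -0.004], [0.924, -0.382, -0.0], [-0.002, -0.003, -1.0]]
force: [-0.3, -0.1, -1.2]
opening: 0.515
grasp_force: 30.0
```

move_arm --increments '[{"xyz": [0,0,8],"roll": 0,"grip": 30},{"xyz": [0,0,4],"roll": 0,"grip": 30},{"xyz": [0,0,0],"roll": 0,"grip": 30},{"xyz": [0,0,0],"roll": 0,"grip": 30},{"xyz": [0,0,0],"roll": 0,"grip": 30}]'

```text
time_s: 15.63
position: [0.5401, 0.1558, 0.1859]
tcp_rot: [[0.382, 0.924, 0.003], [0.924, -0.382, 0.0], [0.002, 0.003, -1.0]]
force: [-0.2, -0.3, -1.8]
opening: 0.516
grasp_force: 30.0
```

move_arm --increments '[{"xyz": [0,0,0],"roll": 0,"grip": 30},{"xyz": [0,0,0],"roll": 0,"grip": 30},{"xyz": [0,0,0],"roll": 0,"grip": 30},{"xyz": [0,0,0],"roll": 0,"grip": 30},{"xyz": [0,0,0],"roll": 0,"grip": 30}]'

```text
time_s: 16.05
position: [0.539, 0.1557, 0.1847]
tcp_rot: [[0.382, 0.924, 0.0], [0.924, -0.382, 0.0], [0.0, 0.0, -1.0]]
force: [0.5, 0.6, -0.5]
opening: 0.513
grasp_force: 30.0
```

Run:
```python
from h import *
im,d=bot.capture('side'); Ps=cloud('side',d); cv2.imwrite('pics/s4.png',cv2.resize(im[100:300,150:350,::-1],(600,600)))
Q=Ps.reshape(-1,3); Q=Q[np.isfinite(Q[:,0])]
A=Q[(abs(Q[:,0]-.54)<.08)&(abs(Q[:,1]-.155)<.05)&(Q[:,2]>.06)&(Q[:,2]<.19)]
print(len(A),A.min(0),A.max(0)); u,_,vt=np.linalg.svd(A-A.mean(0),full_matrices=False); print('normal',vt[2])
```

```text
972 [0.4776085  0.12057798 0.12005975] [0.59907423 0.18054252 0.18991256]
normal [ 0.37542296  0.92671318 -0.01613315]
```

View pics/s4.png

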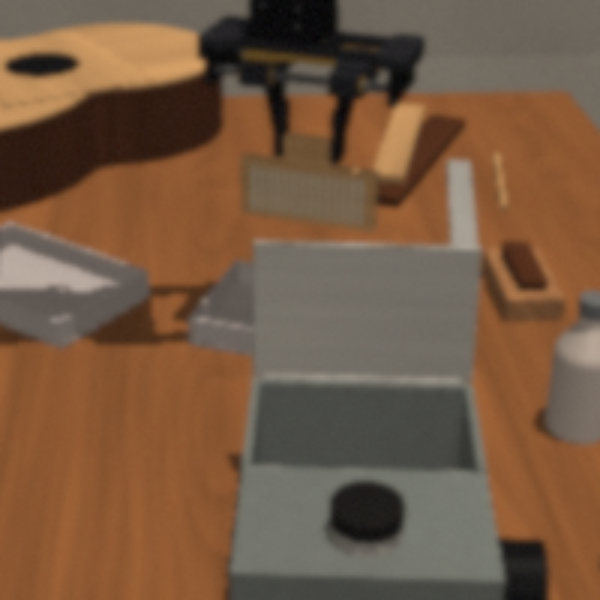

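The plate at (310,190) hangs upright with its lower edge at 0.12 m, in line with the tray. The plug is down and the flap is open. Handing in.

```bash
python3 -c "
from rig import bot
print(bot.hand_in())"
```

```text
the job is handed in; nothing more can be done
None
```

I handed the job in at about 16 s, but the hand-in call gave no verdict: the plug is pressed home, the flap stands open past upright, and the plate is held still and upright over the right-hand tray, in line with it, lower edge about 0.12 m above the bench.

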